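# Scan the olive lino block in the print studio

### The arm

A 6-joint arm with a two-finger parallel gripper is mounted at the origin on the work surface. World frame = base frame: x ahead of the robot, y to its left, z up, the work surface at z = 0. Lengths are in mm, angles in rad, forces in N, time in s.
With the tool pointing down it reaches from about 350 to 775 mm from the base axis. Payload 7.3 kg.
Tool frame: the origin (TCP) lies between the finger pads; the fingertips stand 14 mm ahead of it and the grasp point (between the pads) lies 5 mm behind it; y points along the fingers, z is the direction in which the jaws open and shut, and the axes are right-handed (so a half turn about y gives the same grasp; the last joint's range is limited). The gripper opens to 92 mm and grips with 3 to 60 N. Pads are 19 mm wide; open, the fingers measure 130 mm over their backs; the gripper's body (75 mm by 190 mm) begins 47 mm behind the grasp point.
Start: joints at [-1.257, 0.342, 1.524, -0, 1.275, -0.146], TCP at [233.002, -470.482, 240.741] pointing down, gripper open.
Joint ranges: [-2.53, 2.53], [-0.77, 2.02], [0.04, 2.7], [-1, 4.14], [0.28, 2.66], [-3.11, 3.11]. Speed limits (rad/s): [2.57, 2.57, 3.14, 3.14, 3.14, 3.14].

### API

Orientations are given as [roll, pitch, yaw] about the fixed x, y, z axes, in that order (R = Rz(yaw) Ry(pitch) Rx(roll)).
In Python, from plant import bot, vision, order gives the robot as it stands.
- The arm moves only by the tool apply_moves, never from a script. Its argument "rows" is a list of rows, each a list of 3 entries, a list of its own where there are three numbers: the shift along the tool's x, y, z in cm, then the turn about the tool's y in rad, then the finger opening in cm, from 0 to 9.18. A call has 1 to 5 rows; each row is the pose to reach, as a shift and turn from the pose measured when the call began, along the tool's axes at that moment; what a row does not reach only later rows make up. A row lasts 1/8 s, in which the tool goes at most 62.5 mm and 10.7 degrees, less where a joint would pass 70% of its speed; a pose out of reach is approached as far as the arm can. A call with a gripper value outside its range is refused whole. The fingers move at their own pace and stop on an object; the grip force is fixed at half the most. Time passes only in rows, so rows that repeat a pose let the fingers close. It gives the time, the measured TCP pose, the force and the opening at its end, in the units of the state.
- bot.get_obs(): the state, without advancing time (a new reading comes with each control period).
- vision.capture(name): name is "scene" or "top" or "wrist"; returns the picture (400x640x3 uint8, red, green, blue); there is no depth.
- vision.camera_info(name): a dict with "mtx" (3x3 intrinsics, pixels), "rvec" (rotation vector, rad) and "tvec" (3), from world to camera coordinates, as OpenCV has them. Camera axes: x right, y down, z forward; pixel columns grow to the right and rows downward; lengths in mm; the calibration is good to about 2 mm. A picture is of the moment at which its call begins: read the wrist's pose just before it. camera_info takes no time and is no camera call; for the wrist camera it gives the pose at the moment of the call.
- order.close_job(): hands the job in, once; it reports no verdict.
The state is a dict: "time": time; "joint_positions": joint angles; "dq": joint speeds; "tau": joint torques, N m; "tool_pos": TCP position; "tcp_rot": TCP orientation; "contact_force": force on the tool from outside, world axes, zero at the start; "moment": the same for the moment, N m; "grip_width": finger opening in mm.
Only numpy, scipy, OpenCV 4.12 (cv2) and the standard library are available. Lean on these libraries where they do the work, as an engineer would, in place of code of your own. Each camera call takes 0.05 s, during which the arm holds its last target.

### The job

Book out the olive-green lino block: lift the hand scanner out of its holder, point it straight down at the middle of that block's barcode label from about 5 cm above, with the long side of its nose along the long side of the label, and hold it still there for two seconds. Then stand it back upright in its holder and let go. Do not scan the rust-red block's label, and leave both labelled blocks lying where they are.

Things in the scene. Friction and masses are not known exactly. Their poses are not given: they have to be found in the camera images.
- scanner_mid (a point): Hand scanner: light grey upright wand, black nose below, orange details, 140 mm tall, about 0.2 kg, loose, standing nose down in its holder. Its flat underside is the window, looking along its own -z. Point: its centre, 70 mm above the window; z up the wand, x along the nose's long side. Nose 60 (x) x 36 (y) mm, lowest 34 mm; grip above it 46 (x) x 34 (y) mm up to the top.
- label_olive (a point): Loose printing block, 90 x 120 mm, 23 mm high, 0.35 kg, flat, topped with olive-green lino (pale ring ornament). White barcode label, 60 x 24 mm, near one short edge of its top. Point: label centre, 23.5 mm above the table; x along the label's long side, y along its short side towards the block's centre, 42 mm away along +y; z up.
- label_rust (a point): Loose printing block, 90 x 120 mm, 23 mm high, 0.35 kg, flat, topped with rust-red lino (pale wavy lines). White barcode label, 60 x 24 mm, near one short edge of its top. Point: label centre, 23.5 mm above the table; x along the label's long side, y along its short side towards the block's centre, 42 mm away along +y; z up. Not to be scanned.
- holder: Dark teal open-topped holder fixed to the table, 90 (x) x 66 (y) mm, 38 mm high, walls 5 mm (inside 80 x 56 mm), foot plate 110 x 86 x 4 mm. Origin: centre of its underside on the table; x along its long side; z up. Inner floor 5 mm above the table. The scanner stands loosely in it, the nose's long side along the holder's x.
Things that resemble listed ones, but are neither listed nor needed, are in the scene too. What is shaped like the part that bears label_olive but purple or turquoise is not meant.

How it is judged (in metres and radians):
On the way:
1. 1 s still (under 30 mm/s) over the olive label: line of sight within 15 mm of its middle, window 20-95 mm above it, within 15 degrees of straight down and 20 of lengthways (x of label_olive in the frame of scanner_mid between -0.015 and 0.015 m and y of label_olive in the frame of scanner_mid between -0.015 and 0.015 m and z of label_olive in the frame of scanner_mid between -0.165 and -0.09 m and angle between scanner_mid's own z axis and vertical below 0.26 rad and angle between the x axis of scanner_mid and the x axis of label_olive, either way round below 0.35 rad and linear speed of scanner below 0.03 m/s), for 1 s.
At the end, for the whole second after the job is handed in: After the scan, the scanner stands in the holder: its centre within 14 mm of the holder's middle along each of the holder's sides and less than 82 mm above the holder's underside (75 mm when fully down), tilted by less than 7 degrees, at rest and released (x of scanner_mid in the frame of holder between -0.014 and 0.014 m and y of scanner_mid in the frame of holder between -0.014 and 0.014 m and z of scanner_mid in the frame of holder below 0.082 m and angle between scanner_mid's own z axis and vertical below 0.12 rad and linear speed of scanner below 0.02 m/s and contact force between scanner and the fingers below 0.1 N); the robot touches nothing.
It fails at once if the rust-red block's label is scanned (the scanner is held still, aimed at it as for the olive one) (x of label_rust in the frame of scanner_mid between -0.015 and 0.015 m and y of label_rust in the frame of scanner_mid between -0.015 and 0.015 m and z of label_rust in the frame of scanner_mid between -0.165 and -0.09 m and angle between scanner_mid's own z axis and vertical below 0.26 rad and angle between the x axis of scanner_mid and the x axis of label_rust, either way round below 0.35 rad and linear speed of scanner below 0.008 m/s).
It fails at once if a labelled block is shifted by more than 20 mm (distance of any of label_olive, label_rust from where it was at the start of the episode above 0.02 m).
It also fails if it takes over 61 s, if anything falls off the work surface, if the arm or the gripper's body presses on something with over 40 N, if the wrist force passes 120 N, or if a joint passes its speed limit or range.

## Working session

There is one attempt and no reset: what is moved stays moved. The work goes in short steps, Python scripts to look and compute and a tool call to move; the robot and the scene stay as the last step left them, time stands still between calls to the robot, and variables do not carry over. Pictures are saved under pics/ and viewed, and the job is handed in when it is done.

Besides the shell and the picture viewer there is one more tool, called after "Call:" as name(argument=value, ...) on one line, values as JSON. apply_moves: Moves the arm, as the interface text tells. Its arguments: {"type":"object","properties":{"rows":{"type":"array","items":{"type":"array"}}},"required":["rows"]}

```bash
ls; mkdir -p pics; cat > h.py <<'E'
import numpy as np, cv2
from plant import bot, vision, order
def cap(n,f):
    im=vision.capture(n); cv2.imwrite('pics/'+f+'.png',im[:,:,::-1]); return im
def ray(n,uv,z):
    c=vision.camera_info(n); R,_=cv2.Rodrigues(np.array(c['rvec'],float)); t=np.array(c['tvec'],float).reshape(3)
    uv=np.atleast_2d(uv).astype(float); K=np.array(c['mtx'])
    d=(R.T@np.linalg.inv(K)@np.c_[uv,np.ones(len(uv))].T).T; o=-R.T@t
    return o+d*((z-o[2])/d[:,2])[:,None]
def proj(n,P):
    c=vision.camera_info(n)
    return cv2.projectPoints(np.atleast_2d(P).astype(float),np.array(c['rvec'],float),np.array(c['tvec'],float),np.array(c['mtx']),None)[0][:,0]
E
python3 - <<'E'
from h import *
print(bot.get_obs())
cap('top','top0');cap('scene','scene0')
E
```

```text
pics
{'time': 0.0, 'joint_positions': array([-1.25699354e+00,  3.42740750e-01,  1.52505653e+00,  2.76673923e-05,
        1.27542965e+00, -1.46009230e-01]), 'dq': array([-0.00048219, -0.00029242,  0.00045792,  0.00153655,  0.00233381,
       -0.00116263]), 'tau': array([ 1.27303123e-03, -4.31237090e+01, -2.44217956e+01,  7.18262047e-02,
        5.59492351e-02, -1.44049159e-04]), 'tool_pos': array([ 232.87867952, -470.06395875,  240.02182121]), 'tcp_rot': array([-1.57240936e+00,  2.63946997e-04, -2.68178893e+00]), 'contact_force': array([-0.31846252,  0.58756043, -1.02356955]), 'moment': array([-0.03881445, -0.01622691, -0.01906538]), 'grip_width': 91.86703341040912}
```

View pics/top0.png

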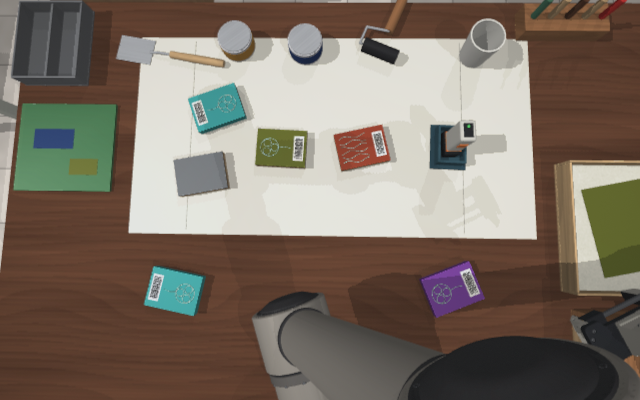

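View pics/scene0.png

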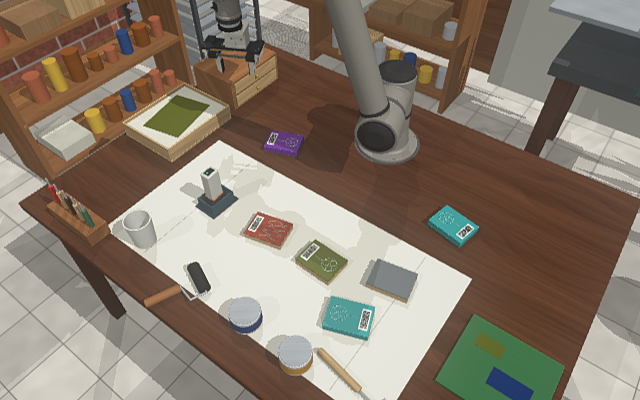

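The top view shows the olive block at about (281,148) with its label at (299,148), and the rust block at (361,148) with its label at (378,143). The holder is at (448,147) and the scanner top at (467,130). Next I measure them.

```bash
python3 - <<'E'
from h import *
for n in('top','scene'):
    im=cv2.imread(f'pics/{n}0.png')
    c=(448,147) if n=='top' else (214,195)
    r=im[c[1]-50:c[1]+50,c[0]-50:c[0]+50]
    cv2.imwrite(f'pics/{n}_hold.png',cv2.resize(r,(600,600),interpolation=cv2.INTER_NEAREST))
im=cv2.imread('pics/top0.png')
cv2.imwrite('pics/blocks.png',cv2.resize(im[110:180,245:400],(775,350),interpolation=cv2.INTER_NEAREST))
hsv=cv2.cvtColor(im,cv2.COLOR_BGR2HSV)
def comp(m,c):
    n,l,s,ce=cv2.connectedComponentsWithStats(m.astype(np.uint8))
    i=min([i for i in range(1,n) if s[i,4]>80],key=lambda i:np.hypot(*(ce[i]-c)))
    ys,xs=np.where(l==i); return np.c_[xs,ys].astype(np.float32)
H,S,V=[hsv[...,i].astype(int) for i in range(3)]
for nm,m,c,z in(('olive',(abs(H-32)<8)&(S>80),(281,148),23),('rust',((H<10)|(H>172))&(S>140),(361,148),23)):
    m=np.zeros_like(m)|m; m[:110]=0;m[180:]=0; m[:,:245]=0;m[:,400:]=0
    p=comp(m,c); hull=cv2.convexHull(p)[:,0]
    w=ray('top',hull,z)[:,:2].astype(np.float32)
    print(nm,len(p),cv2.minAreaRect(w))
    # label: bright low-sat inside block hull
    mk=np.zeros(im.shape[:2],np.uint8); cv2.fillConvexPoly(mk,hull.astype(int),1); 
    lab=(mk>0)&(S<60)&(np.arange(640)[None]>c[0]+6)
    ys,xs=np.where(lab); q=np.c_[xs,ys]
    w=ray('top',q,23.5)[:,:2].astype(np.float32); print(' label',len(q),cv2.minAreaRect(cv2.convexHull(w)),q.mean(0))
print(hsv[160,437],hsv[150,434])
m=(abs(H-100)<12)&(S>90)&(V<110); m[:,:420]=0;m[:,480:]=0;m[:110]=0;m[180:]=0
p=comp(m,(448,150)); print(len(p),p.min(0),p.max(0)); print(cv2.minAreaRect(p))
E
```

```text
olive 1366 ((558.2944946289062, 122.53279113769531), (119.02103424072266, 89.50650787353516), 87.3795394897461)
 label 276 ((557.1634521484375, 82.24797058105469), (90.54508972167969, 40.97074890136719), 1.405220866203308) [297.95652174 147.91666667]
rust 1051 ((561.5046997070312, -71.07565307617188), (88.60345458984375, 117.57290649414062), 12.937156677246094)
 label 256 ((572.21142578125, -112.2542724609375), (61.15760803222656, 24.529619216918945), 12.948534965515137) [378.6328125 143.1796875]
[ 99 105  68] [ 99 101  68]
815 [430. 125.] [465. 169.]
((447.850830078125, 146.87889099121094), (35.35847091674805, 43.04509735107422), 2.2025980949401855)
```

View pics/top_hold.png

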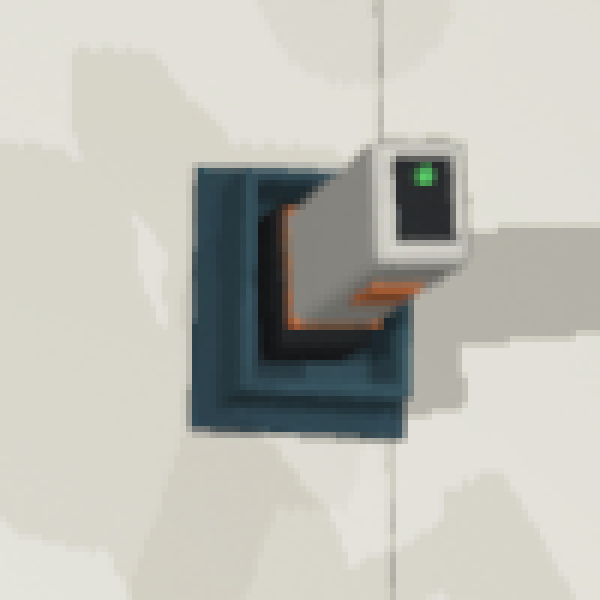

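View pics/scene_hold.png

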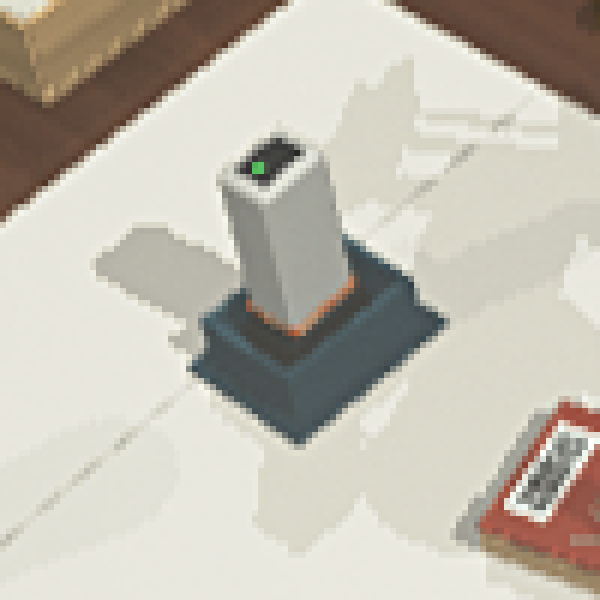

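View pics/blocks.png

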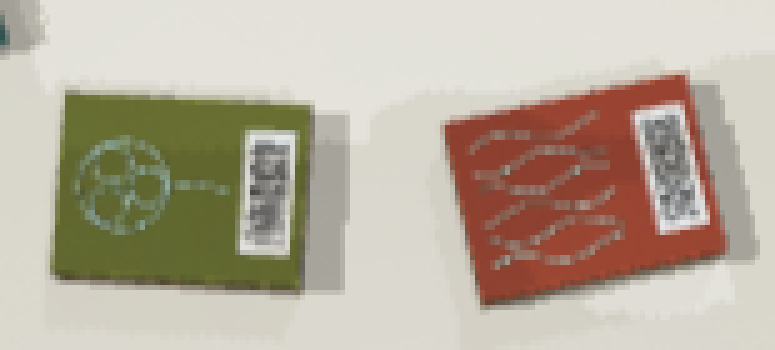

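```bash
cat > geo.py <<'E'
from h import *
E
python3 - <<'E'
from h import *
off=np.array([398,97]); f=lambda *p:(np.array(p)/6+off-0.4)
foot=ray('top',f((195,165),(190,430),(405,437)),4)
print('foot corners\n',foot.round(1),'sides',np.linalg.norm(foot[0]-foot[1]),np.linalg.norm(foot[1]-foot[2]),'centre',(foot[0]+foot[2])/2)
rim=ray('top',f((243,172),(241,393),(408,396)),38)
print('rim\n',rim.round(1),np.linalg.norm(rim[0]-rim[1]),np.linalg.norm(rim[1]-rim[2]),(rim[0]+rim[2])/2)
top=ray('top',f((374,143),(466,143),(467,262),(374,262)),145)
print('top\n',top.round(1),top.mean(0),np.linalg.norm(top[0]-top[3]),np.linalg.norm(top[0]-top[1]))
offs=np.array([214-50,195-50])
st=ray('scene',np.array([(218,178),(282,130),(330,155),(266,200)])/6+offs-0.4,145)
print('scene top\n',st.round(1),st.mean(0))
fl=ray('scene',np.array([(190,368),(298,445),(447,322)])/6+offs-0.4,2)
print('scene foot',fl.round(1),(fl[0]+fl[2])/2,np.linalg.norm(fl[0]-fl[1]),np.linalg.norm(fl[2]-fl[1]))
im=cv2.imread('pics/top0.png');hsv=cv2.cvtColor(im,cv2.COLOR_BGR2HSV)
lab=cv2.morphologyEx(((hsv[...,1]<60)).astype(np.uint8),cv2.MORPH_OPEN,np.ones((2,2)))
# olive label corners read from zoom
lc=ray('top',np.array([(246,130),(297,132),(291,254),(239,251)])/5+[245,110]-0.4,23.5)
print('olive label',lc.round(1),lc.mean(0),np.linalg.norm(lc[0]-lc[3]),np.linalg.norm(lc[0]-lc[1]))
from scipy.spatial.transform import Rotation as Ro
o=bot.get_obs();R=Ro.from_euler('xyz',o['tcp_rot']).as_matrix();print(R.round(3));print(o['tool_pos'])
E
```

```text
foot corners
 [[ 625.7 -241.1    4. ]
 [ 515.7 -237.3    4. ]
 [ 513.8 -323.5    4. ]] sides 110.11590694006343 86.24063356740079 centre [ 569.76971828 -282.33635679    4.        ]
rim
 [[ 612.9 -250.6   38. ]
 [ 524.5 -248.2   38. ]
 [ 524.  -312.7   38. ]] 88.4267248840995 64.55324589734262 [ 568.44161287 -281.66897374   38.        ]
top
 [[ 591.8 -264.2  145. ]
 [ 592.1 -295.8  145. ]
 [ 550.1 -294.9  145. ]
 [ 549.8 -263.2  145. ]] [ 570.94441875 -279.50815971  145.        ] 42.007094078779346 31.51449131681119
scene top
 [[ 598.5 -292.2  145. ]
 [ 555.9 -290.7  145. ]
 [ 554.4 -259.2  145. ]
 [ 595.2 -262.6  145. ]] [ 575.99030537 -276.15887571  145.        ]
scene foot [[ 623.  -325.7    2. ]
 [ 626.7 -242.7    2. ]
 [ 518.3 -238.8    2. ]] [ 570.63204238 -282.24101664    2.        ] 83.04582753551483 108.45858753955365
olive label [[588.4  91.9  23.5]
 [587.6  67.2  23.5]
 [527.8  68.9  23.5]
 [529.   93.9  23.5]] [558.19162273  80.46720008  23.5       ] 59.40605782502577 24.687694122188656
[[-0.896 -0.     0.444]
 [-0.444  0.001 -0.896]
 [-0.    -1.    -0.001]]
[ 232.89846185 -470.14752266  240.11071614]
```

Call:
apply_moves(rows=[[[-7.8,0,-0.4],0.1,9.1],[[-15.6,0,-0.9],0.2,9.1],[[-23.3,0,-1.3],0.3,9.1],[[-31.1,0,-1.7],0.4,9.1],[[-38.9,0,-2.1],0.49,9.1]])

```text
time: 0.72
tool_pos: [506.4, -315.2, 239.9]
tcp_rot: [-1.572, -0.001, 3.108]
contact_force: [1.0, -1.5, 0.1]
grip_width: 91.1
```

Call:
apply_moves(rows=[[[0,0,0],0,9.1]])

```text
time: 0.85
tool_pos: [509.3, -312.2, 238.9]
tcp_rot: [-1.574, -0.001, 3.113]
contact_force: [-0.5, -1.0, -0.8]
grip_width: 90.8
```

Call:
apply_moves(rows=[[[-4,0,-2.2],0,9.1],[[-6.3,0,-3.5],0,9.1],[[-6.3,0,-3.5],0,9.1],[[-6.3,0,-3.5],0,9.1]])

```text
time: 1.35
tool_pos: [572.2, -279.8, 238.6]
tcp_rot: [-1.574, -0.002, 3.112]
contact_force: [-0.8, 0.1, 0.2]
grip_width: 90.9
```

```bash
python3 - <<'E'
from h import *
print(bot.get_obs()['tool_pos'],bot.get_obs()['tcp_rot'])
c=vision.camera_info('wrist');R=cv2.Rodrigues(np.array(c['rvec'],float))[0];print(-R.T@np.ravel(c['tvec']),R[2])
cap('wrist','w1')
print(proj('wrist',[[572,-279,145],[570,-282,38],[614.4,-316,38],[525.4,-248,38]]))
E
```

```text
[ 572.16094861 -279.77662733  238.59543933] [-1.57362127e+00 -2.49356546e-03  3.11227212e+00]
[ 638.69518199 -282.62708931  383.13593912] [-0.25082229  0.01063992 -0.96797468]
[[323.95086622 206.49259008]
 [327.68011036 180.11685524]
 [360.71417467 135.04066511]
 [296.74560718 222.52151306]]
```

View pics/w1.png

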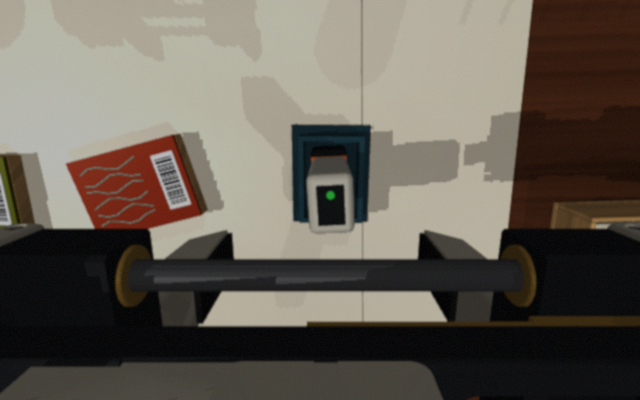

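The wrist view shows the scanner top at about (330,205), centred between the open fingers to within about 3 mm. I shift slightly and go down.

Call:
apply_moves(rows=[[[0,4,0.2],0,9.1],[[0,8,0.2],0,9.1],[[0,11.5,0.2],0,9.1],[[0,12.8,0.2],0,9.1],[[0,12.8,0.2],0,9.1]])

```text
time: 2.02
tool_pos: [571.2, -282.2, 110.8]
tcp_rot: [-1.574, -0.003, 3.111]
contact_force: [0.3, 0.1, 0.1]
grip_width: 90.9
```

Call:
apply_moves(rows=[[[0,0,0],0,5.0],[[0,0,0],0,4.0],[[0,0,0],0,2.5],[[0,0,0],0,2.5],[[0,0,0],0,2.5]])

```text
time: 2.65
tool_pos: [571.3, -282.1, 110.9]
tcp_rot: [-1.574, -0.003, 3.111]
contact_force: [-0.1, -1.1, -0.5]
grip_width: 45.5
```

Call:
apply_moves(rows=[[[0,0,0],0,2.5],[[0,0,0],0,2.5],[[0,0,0],0,2.5],[[0,0,0],0,2.5],[[0,0,0],0,2.5]])

```text
time: 3.28
tool_pos: [571.3, -282.1, 110.9]
tcp_rot: [-1.574, -0.003, 3.111]
contact_force: [1.2, 0.5, -0.0]
grip_width: 34.0
```

Call:
apply_moves(rows=[[[0,-1.5,0],0,2.5],[[0,-4,0],0,2.5],[[0,-7,0],0,2.5],[[0,-11,0],0,2.5],[[0,-15,0],0,2.5]])

```text
time: 3.9
tool_pos: [571.5, -282.4, 263.1]
tcp_rot: [-1.574, -0.002, 3.111]
contact_force: [1.1, -0.1, -1.6]
grip_width: 34.0
```

```bash
python3 - <<'E'
from h import *
o=bot.get_obs();print(o['tool_pos'],o['tcp_rot'],o['contact_force'],o['grip_width'])
cap('top','t2');im=cap('scene','s2')
cv2.imwrite('pics/s2z.png',cv2.resize(im[100:240,140:300,::-1],None,fx=4,fy=4))
E
```

```text
[ 571.45730736 -282.40249074  263.06865512] [-1.57360374e+00 -2.37497907e-03  3.11090793e+00] [ 1.12997191 -0.10551594 -1.64798121] 34.001114322872304
```

View pics/s2z.png

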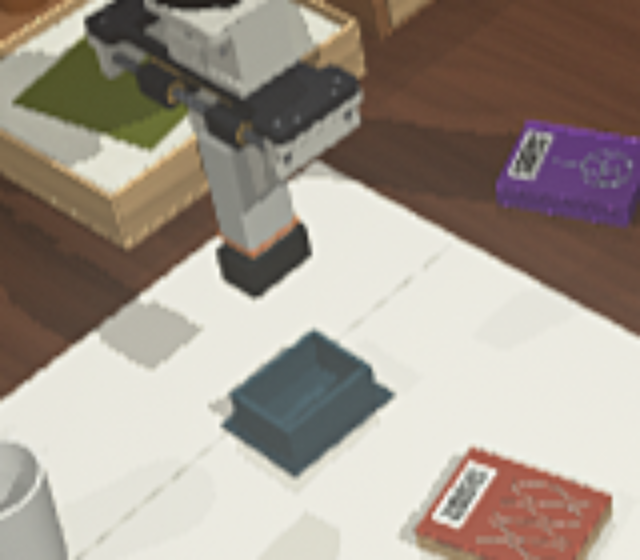

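View pics/t2.png

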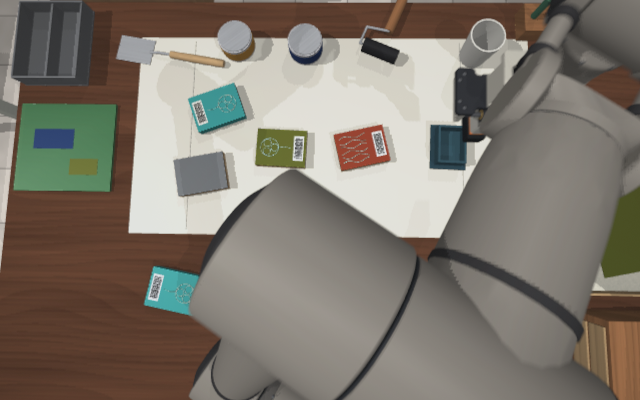

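The scanner is held upright above the empty holder: nose corners around (195..217,163..174), holder around (218,200). I check the offset in the grip.

```bash
python3 - <<'E'
from h import *
b=ray('scene',np.array([(220,272),(258,297),(311,256)])/4+[140,100]-0.4,157)
print('nose',b.round(1),np.linalg.norm(b[0]-b[1]),np.linalg.norm(b[1]-b[2]),(b[0]+b[2])/2)
r=ray('scene',np.array([(230,398),(293,442),(378,375),(315,331)])/4+[140,100]-0.4,38)
print('rim',r.round(1),r.mean(0))
im=cv2.imread('pics/t2.png');cv2.imwrite('pics/t2z.png',cv2.resize(im[80:190,410:510],None,fx=5,fy=5,interpolation=cv2.INTER_NEAREST))
E
```

```text
nose [[ 595.4 -314.3  157. ]
 [ 597.1 -273.3  157. ]
 [ 543.5 -272.3  157. ]] 41.02936770270257 53.62187131227259 [ 569.45892849 -293.31247704  157.        ]
rim [[ 617.5 -313.3   38. ]
 [ 620.5 -242.3   38. ]
 [ 531.4 -237.5   38. ]
 [ 526.5 -310.6   38. ]] [ 574.01090114 -275.91634484   38.        ]
```

View pics/t2z.png

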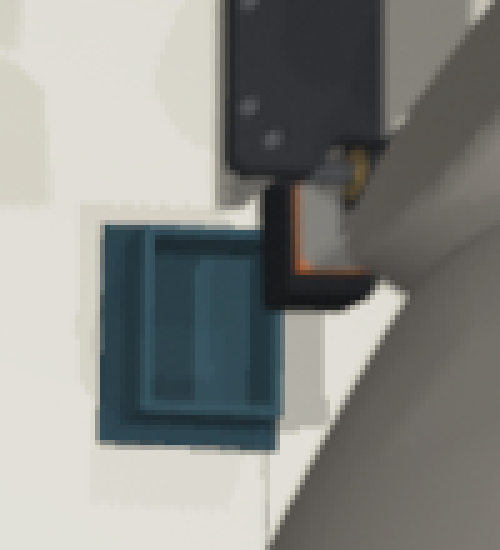

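```bash
python3 - <<'E'
from h import *
print(ray('top',[[462.7,141.6]],157))
o=ray('top',np.array([(152,228),(150,413),(279,415)])/5+[410,80]-0.4,38);print(o.round(1),(o[0]+o[2])/2)
E
```

```text
[[ 544.0242316  -264.44831361  157.        ]]
[[ 613.1 -255.1   38. ]
 [ 524.3 -252.4   38. ]
 [ 524.  -312.3   38. ]] [ 568.54049248 -283.67030963   38.        ]
```

Call:
apply_moves(rows=[[[0.3,0,-4],0,2.5],[[0.8,0,-10],0,2.5],[[1.2,0,-16],0,2.5],[[1.6,0,-22],0,2.5],[[2.1,0,-28],0,2.5]])

```text
time: 4.62
tool_pos: [560.2, -1.1, 266.3]
tcp_rot: [-1.568, 0.006, 3.111]
contact_force: [0.3, 0.2, -1.4]
grip_width: 34.5
```

Call:
apply_moves(rows=[[[0.3,0,-4],0,2.5],[[0.6,0,-7],0,2.5],[[0.7,0,-8.2],0,2.5],[[0.7,0,-8.2],0,2.5],[[0.7,0,-8.2],0,2.5]])

```text
time: 5.25
tool_pos: [555.9, 79.8, 265.9]
tcp_rot: [-1.568, 0.006, 3.11]
contact_force: [-0.0, -0.7, -0.3]
grip_width: 34.4
```

```bash
python3 - <<'E'
from h import *
o=bot.get_obs();print(o['tool_pos'],o['tcp_rot'],o['contact_force'],o['grip_width'])
im=cap('scene','s3');cv2.imwrite('pics/s3z.png',cv2.resize(im[130:290,230:420,::-1],None,fx=4,fy=3.7))
im=cap('wrist','w3')
E
```

```text
[555.86989672  79.84407716 265.9457692 ] [-1.56791602  0.0057366   3.10952046] [-0.01790654 -0.68241743 -0.29250684] 34.40490232180239
```

View pics/s3z.png

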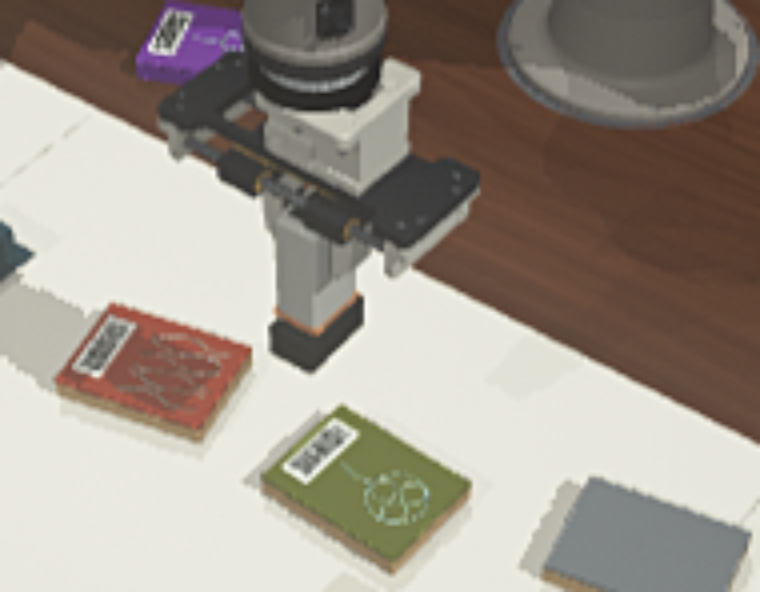

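View pics/w3.png

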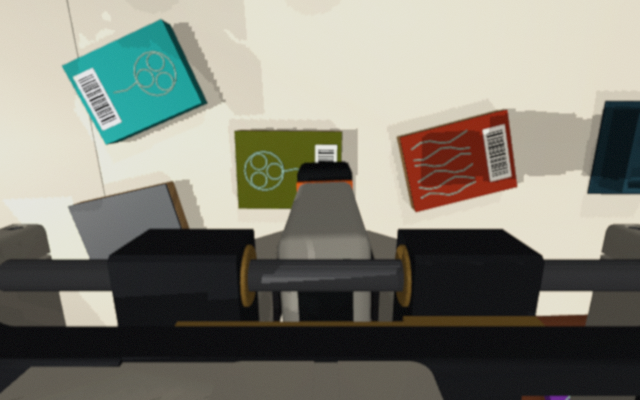

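The scanner hangs upright over the olive label (label at about (310,242) in the scene view), and the rust block is well to one side. I lower to about 5 cm above the label.

Call:
apply_moves(rows=[[[0,2.5,0],0,2.5],[[0,5,0],0,2.5],[[0,7.5,0],0,2.5],[[0,8.6,0],0,2.5],[[0,8.6,0],0,2.5]])

```text
time: 5.98
tool_pos: [556.3, 79.1, 179.7]
tcp_rot: [-1.568, 0.005, 3.108]
contact_force: [-0.4, 0.4, -1.7]
grip_width: 33.9
```

```bash
python3 - <<'E'
from h import *
o=bot.get_obs();print(o['tool_pos'],o['tcp_rot'],o['contact_force'],o['grip_width'])
im=cap('scene','s4');cv2.imwrite('pics/s4z.png',cv2.resize(im[150:290,250:390,::-1],None,fx=4,fy=4))
im=cap('top','t4');cv2.imwrite('pics/t4z.png',cv2.resize(im[100:200,240:340,::-1],None,fx=5,fy=5))
# expected nose bottom corners for scanner centred on label
a=np.deg2rad(-2.2);R=np.array([[np.cos(a),-np.sin(a)],[np.sin(a),np.cos(a)]])
C=[np.r_[np.array([557.5,80.5])+R@np.array(q),74] for q in((30,18),(30,-18),(-30,-18),(-30,18))]
print((proj('scene',C)-[250,150]+.4)*4);print((proj('top',C)-[240,100]+.4)*5)
E
```

```text
[556.30363542  79.07288844 179.66152903] [-1.56803742  0.00472797  3.10834761] [-0.39893075  0.39528976 -1.65343484] 33.918411481697746
[[232.99237625 404.21889963]
 [192.97731529 377.62271967]
 [247.71558464 324.23042916]
 [287.43593319 349.64678116]]
[[248.78227356 151.59495265]
 [327.49439221 155.28770108]
 [319.78236903 284.66809139]
 [240.47625239 280.80662484]]
```

View pics/s4z.png

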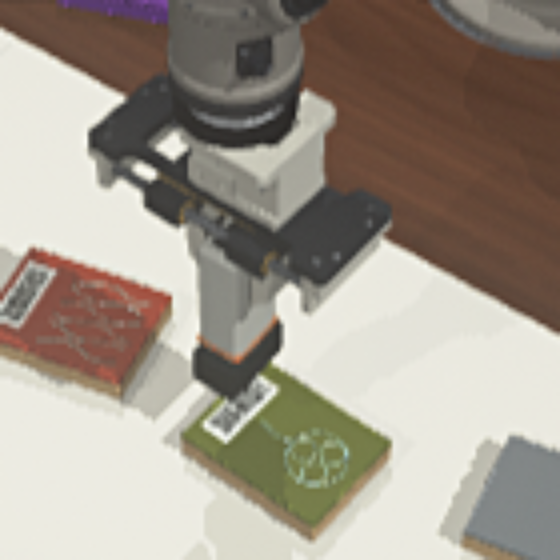

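View pics/t4z.png

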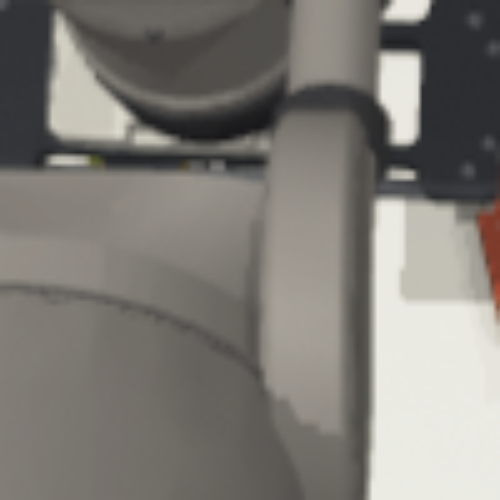

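The nose corners in the zoomed picture, about (193,373), (236,400) and (281,352), match the expected (193,378), (233,404) and (287,350) to about 2–3 mm. I hold here.

Call:
apply_moves(rows=[[[0,0,0],0,2.5],[[0,0,0],0,2.5],[[0,0,0],0,2.5],[[0,0,0],0,2.5],[[0,0,0],0,2.5]])

```text
time: 6.7
tool_pos: [557.0, 79.4, 180.9]
tcp_rot: [-1.568, 0.007, 3.109]
contact_force: [0.3, 0.1, -1.6]
grip_width: 34.2
```

Call:
apply_moves(rows=[[[0,0,0],0,2.5],[[0,0,0],0,2.5],[[0,0,0],0,2.5],[[0,0,0],0,2.5],[[0,0,0],0,2.5]])

```text
time: 7.32
tool_pos: [557.0, 79.4, 180.9]
tcp_rot: [-1.568, 0.007, 3.109]
contact_force: [-0.2, 0.3, -1.1]
grip_width: 34.2
```

Call:
apply_moves(rows=[[[0,0,0],0,2.5],[[0,0,0],0,2.5],[[0,0,0],0,2.5],[[0,0,0],0,2.5],[[0,0,0],0,2.5]])

```text
time: 7.95
tool_pos: [557.0, 79.4, 180.9]
tcp_rot: [-1.568, 0.007, 3.109]
contact_force: [-1.2, -0.1, -1.6]
grip_width: 34.5
```

Call:
apply_moves(rows=[[[0,0,0],0,2.5],[[0,0,0],0,2.5],[[0,0,0],0,2.5],[[0,0,0],0,2.5],[[0,0,0],0,2.5]])

```text
time: 8.57
tool_pos: [557.0, 79.4, 180.9]
tcp_rot: [-1.568, 0.007, 3.109]
contact_force: [0.5, 0.1, -1.3]
grip_width: 34.1
```

Call:
apply_moves(rows=[[[0,-2,0],0,2.5],[[0,-4.5,0],0,2.5],[[0,-7,0],0,2.5],[[0,-8.6,0],0,2.5],[[0,-8.6,0],0,2.5]])

```text
time: 9.2
tool_pos: [556.9, 79.6, 268.1]
tcp_rot: [-1.568, 0.01, 3.109]
contact_force: [0.5, 0.2, -2.5]
grip_width: 34.0
```

Call:
apply_moves(rows=[[[-0.3,0,4],0,2.5],[[-0.7,0,10],0,2.5],[[-1.1,0,16],0,2.5],[[-1.5,0,22],0,2.5],[[-1.9,0,28],0,2.5]])

```text
time: 9.82
tool_pos: [566.3, -202.6, 267.8]
tcp_rot: [-1.569, 0.009, 3.109]
contact_force: [1.4, 0.5, -1.0]
grip_width: 33.7
```

Call:
apply_moves(rows=[[[-0.3,0,4],0,2.5],[[-0.5,0,7],0,2.5],[[-0.6,0,7.9],0,2.5],[[-0.6,0,7.9],0,2.5],[[-0.6,0,7.9],0,2.5]])

```text
time: 10.45
tool_pos: [569.8, -280.3, 267.8]
tcp_rot: [-1.57, 0.009, 3.11]
contact_force: [0.2, -0.2, -1.8]
grip_width: 34.3
```

```bash
python3 - <<'E'
from h import *
o=bot.get_obs();print(o['tool_pos'],o['tcp_rot'],o['grip_width'])
im=cap('scene','s5');cv2.imwrite('pics/s5z.png',cv2.resize(im[100:240,140:300,::-1],None,fx=4,fy=4))
E
```

```text
[ 569.80966585 -280.31000504  267.82780194] [-1.56977812  0.00850411  3.11023457] 34.32069679276091
```

View pics/s5z.png

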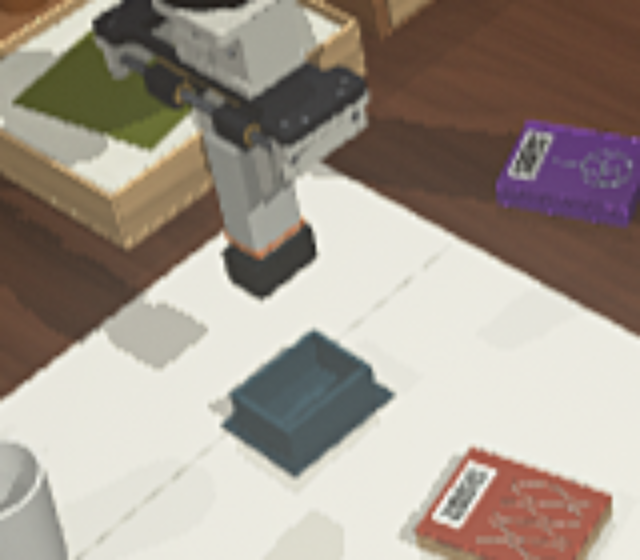

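It hangs over the empty holder (rim at about (215,197) in the scene), unchanged in the grip. I lower.

Call:
apply_moves(rows=[[[0,3,0.2],0,2.5],[[0,6,0.2],0,2.5],[[0,9,0.2],0,2.5],[[0,11,0.2],0,2.5],[[0,11,0.2],0,2.5]])

```text
time: 11.12
tool_pos: [570.2, -281.0, 156.7]
tcp_rot: [-1.571, 0.006, 3.112]
contact_force: [-0.1, 0.2, -1.5]
grip_width: 33.9
```

Call:
apply_moves(rows=[[[0,1.2,0],0,2.5],[[0,2.4,0],0,2.5],[[0,3.6,0],0,2.5],[[0,4.3,0],0,2.5],[[0,4.3,0],0,2.5]])

```text
time: 11.75
tool_pos: [570.2, -280.8, 113.0]
tcp_rot: [-1.572, 0.005, 3.112]
contact_force: [-0.4, 0.3, -1.7]
grip_width: 34.3
```

Call:
apply_moves(rows=[[[0,0.1,0],0,2.5],[[0,0.2,0],0,2.5],[[0,0.2,0],0,2.5]])

```text
time: 12.12
tool_pos: [570.3, -280.9, 111.1]
tcp_rot: [-1.572, 0.005, 3.112]
contact_force: [-0.2, -0.5, -1.9]
grip_width: 34.1
```

```bash
python3 - <<'E'
from h import *
o=bot.get_obs();print(o['tool_pos'],o['tcp_rot'],o['contact_force'])
im=cap('scene','s6');cv2.imwrite('pics/s6z.png',cv2.resize(im[100:240,140:300,::-1],None,fx=4,fy=4))
E
```

```text
[ 570.26080071 -280.87024897  111.11326858] [-1.57192935  0.0050938   3.11154413] [-0.23086171 -0.46418335 -1.8536573 ]
```

View pics/s6z.png

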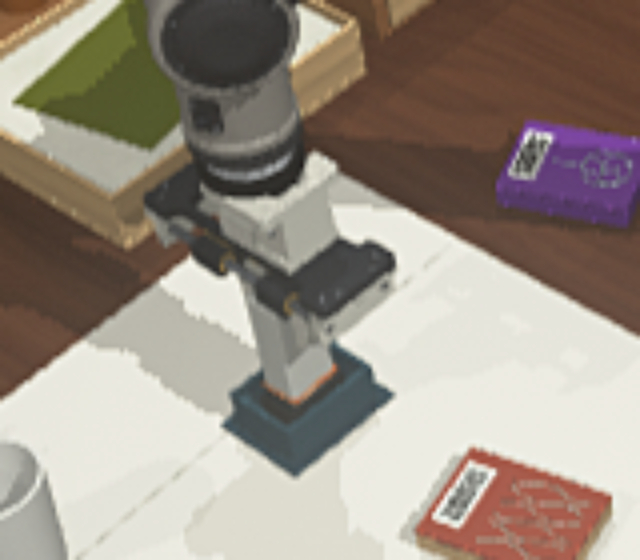

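The nose is down inside the holder. I release and retreat straight up.

Call:
apply_moves(rows=[[[0,0,0],0,4.0],[[0,0,0],0,6.0],[[0,0,0],0,9.0],[[0,0,0],0,9.0],[[0,0,0],0,9.0]])

```text
time: 12.8
tool_pos: [570.3, -280.9, 111.2]
tcp_rot: [-1.572, 0.005, 3.112]
contact_force: [-0.1, 0.2, 0.5]
grip_width: 75.8
```

Call:
apply_moves(rows=[[[0,0,0],0,9.0],[[0,0,0],0,9.0],[[0,-2,0],0,9.0],[[0,-6,0],0,9.0],[[0,-10,0],0,9.0]])

```text
time: 13.42
tool_pos: [569.6, -280.9, 212.1]
tcp_rot: [-1.572, 0.005, 3.112]
contact_force: [1.1, 0.2, 0.5]
grip_width: 90.0
```

Call:
apply_moves(rows=[[[0,-5,0],0,9.0],[[0,-5,0],0,9.0],[[0,-5,6],0,9.0],[[0,-5,12],0,9.0],[[0,-5,15],0,9.0]])

```text
time: 14.05
tool_pos: [563.7, -433.7, 259.8]
tcp_rot: [-1.573, 0.003, 3.109]
contact_force: [0.7, -0.8, -0.1]
grip_width: 90.2
```

```bash
python3 - <<'E'
from h import *
o=bot.get_obs();print(o['time'],o['tool_pos'],o['contact_force'],o['grip_width'])
im=cap('scene','s7');cv2.imwrite('pics/s7z.png',cv2.resize(im[100:300,140:390,::-1],None,fx=3,fy=3))
im=cap('top','t7')
E
```

```text
14.05 [ 563.66656726 -433.67167278  259.83964238] [ 0.69396559 -0.8021753  -0.09702228] 90.15323253456583
```

View pics/s7z.png

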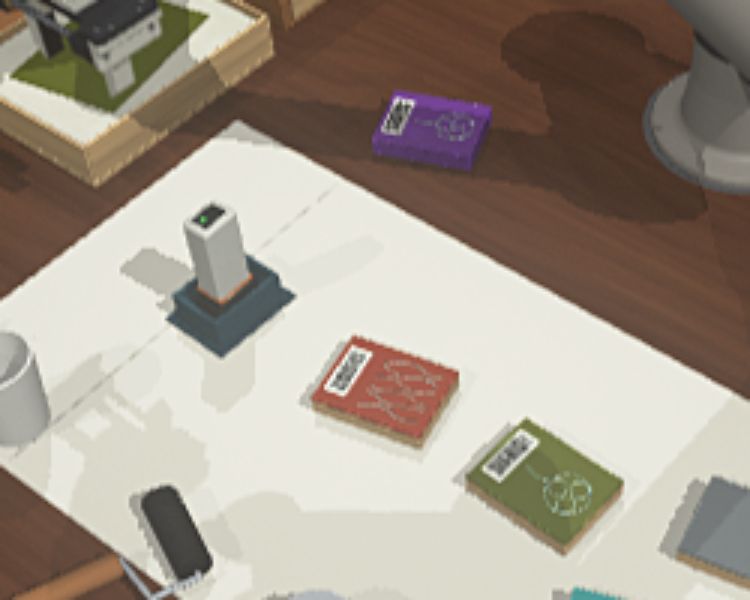

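View pics/t7.png

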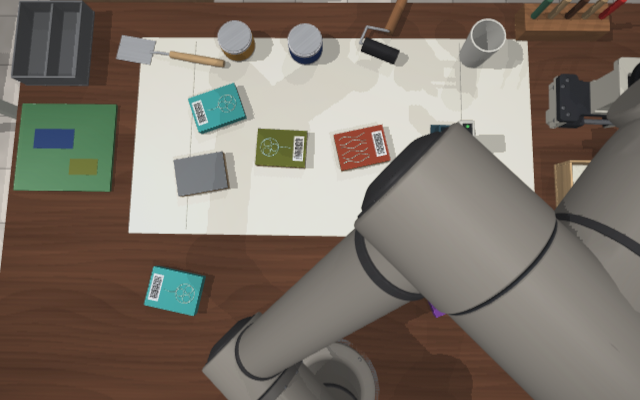

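The scanner stands upright in the holder at about (213,185) in the scene view. Both labelled blocks are where they were, and the gripper is clear, above everything. I let the arm settle and hand in.

Call:
apply_moves(rows=[[[0,0,0],0,9.0],[[0,0,0],0,9.0],[[0,0,0],0,9.0],[[0,0,0],0,9.0]])

```text
time: 14.65
tool_pos: [563.6, -433.5, 259.6]
tcp_rot: [-1.573, 0.002, 3.108]
contact_force: [-0.3, -0.2, -0.5]
grip_width: 90.3
```

```bash
python3 - <<'E'
from h import *
im=cap('scene','s8')
im2=cv2.imread('pics/s8.png');cv2.imwrite('pics/s8z.png',cv2.resize(im2[145:245,164:264],(600,600),interpolation=cv2.INTER_NEAREST))
print(cv2.absdiff(cv2.imread('pics/s8.png'),cv2.imread('pics/s7.png'))[140:240,180:250].max())
E
```

```text
20
```

View pics/s8z.png

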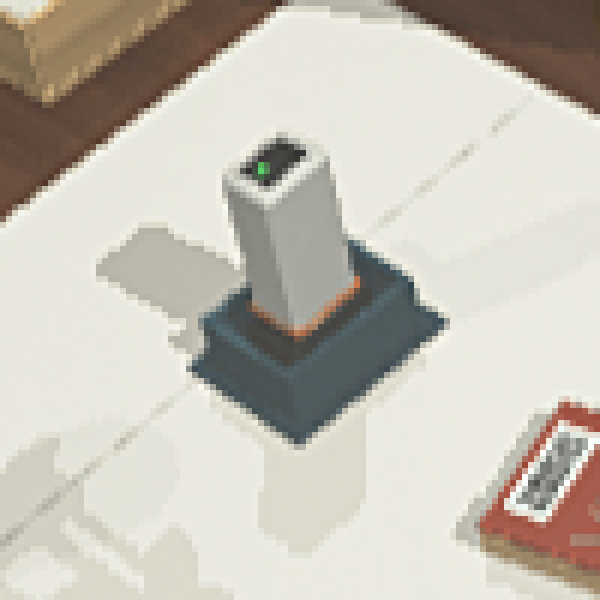

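It stands upright, with its top within a pixel of where it was at the start.

```bash
python3 -c "
from h import *
print(order.close_job())"
```

```text
the job is handed in; nothing more can be done
None
```

The olive block is scanned, the scanner is back in its holder and released, and the job was handed in at about 15 s of the 61 s. No verdict was reported, so what follows rests on my own checks.

- **Scan:** I held the scanner still for about 2.5 s over the olive label, with the window about 51 mm above it. The long sides were within about 1° of each other, and the nose corners in the scene view matched the expected position to 2–3 mm.
- **Rust label:** I passed over it only while moving, with the window above the scanning height (more than 95 mm over the label).
- **Return:** I set the scanner down at the height it was picked from, let go, and moved the gripper clear. The last picture shows it upright in the holder, with its top within about a pixel of where it started. I judge it to be within a few mm of the holder's middle.
- **Blocks:** both labelled blocks look unmoved in the final pictures.
- **Forces:** the force readings I saw stayed below 3 N.

**Disagreements:** the scene and top views differed by up to 5–7 mm on the scanner and holder positions, and by about 10 mm on the scanner once lifted. In both cases I used the top view: its holder-foot sizes fit those given, and the jaws closed squarely on the grip at 34 mm. The top camera could not see the label during the scan because the arm hid it, so the scan alignment was checked in the scene view only.

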